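# Bring the punch mark under the drill and touch the drill down on it

### The job

The drill table is unclamped: with a fingertip, push the vice sideways (best at the head of its screw) so that the table swings round the column until the punch mark on the steel bar is right under the point of the drill. Then gently push a ball of the feed wheel down until the point of the drill rests on the mark, and finish while still holding it down there against the return spring, so that I can set the depth stop. Push only, grip and lift nothing, and leave everything else on the bench where it is.

Things in the scene. Friction and masses are not known exactly. Their poses are not given: they have to be found in the camera images.
- press: compact grey bench drill, fixed. Origin on the axis of its 42 mm column at bench level; own -x points from the column to the operator's side (spindle, vice), +y to his left. Base 18 mm high, 180 wide, from 60 mm behind to 210 mm in front of the origin. Spindle axis 110 mm in front. Head 82 mm wide, front 151 mm in front of the origin, underside at 208 mm, top at 374 mm; motor behind the column
- drill_tip (a point): point of the stopped step drill in the chuck, straight above where the mark must come; moves straight down with the feed wheel, 115 mm above the bench at rest. The chuck above it is 35 mm in diameter and starts 38 mm above the point
- mark (a point): the punch mark: 5.6 mm dark dot where two scribed lines cross, in the middle of the top face of the flat steel bar (43 x 100 x 8 mm) clamped in the vice; the point lies on that face, 101 to 109 mm above the bench (table height varies), 110 mm from the column axis. It is part of the swinging table
- column (a point): point on the column axis at the height of the bar's top face; the drill table turns about the vertical line through it
- screw_head (a point): place to push the table: on the axis of the vice screw's black round head at the vice's operator end, a level cylinder 24 mm in diameter, 40 mm long, pointing away from the column. 235 mm from the column axis, 18 mm below the bar's top. An 8 mm tommy bar hangs through it 9 mm farther out (17 mm above to 52 mm below the axis). About 3.5 N sideways moves it; the table stays where it is left
- drill_table (a joint): turn of the drill table about the column, rad: 0 when the mark is under the drill, positive when the vice is swung to the operator's left (press +y); starts between 0.18 and 0.42, stops at -0.6 and 0.6
- feed_axis (a point): centre of the feed wheel on its level axis (along press y), in the plane of the ball centres: 262 mm above the bench, 90 mm in front of the press origin and 117 mm to the operator's right, 80 mm out from the side of the head. Three 10 mm steel spokes 120 degrees apart, each with a black 28 mm ball, its centre 85 mm from this point
- feed_ball (a point): centre of the 28 mm ball on the spoke that stands to the front (operator's side) and up, 28 degrees above level at rest. Pushing it down lowers the drill. The return spring pushes the ball back with about 2 N at rest, growing to 4 N; let go, wheel and drill go back up
- feed_wheel (a joint): turn of the feed wheel, rad: 0 at rest with the drill up, grows as the front ball goes down; the drill comes down 16 mm per rad, so about 0.4 to 0.9 rad bring it onto the bar. 1 N more on the ball gives about 5 N more at the drill point once it touches; 0.03 to 0.06 rad past first touch is a light, sure contact, over 0.1 rad is too hard
- spray_can: bystander, aluminium spray can 65 mm in diameter, 184 mm high, origin under its centre; stands to the operator's right of the drill
- oil_bottle: bystander, white cutting-oil bottle 56 mm in diameter with a spout, 152 mm high, origin under its centre; stands to the operator's right, in front of the feed wheel
- chuck_key: bystander, steel T-shaped chuck key 60 x 66 x 13 mm lying on the bench to the right of the drill's base
- centre_punch: bystander, dark centre punch 120 x 11 x 11 mm lying on the bench in front of the drill, to the right
- offcut: bystander, offcut of the same steel bar 43 x 85 x 8 mm lying to the right of the drill's base
- hammer: bystander, hammer lying at the right of the bench
- file: bystander, flat file with a wooden handle, 330 mm long, 24 mm high, lying at the left of the bench
- flange: bystander, aluminium flange 100 mm in diameter, 45 mm high, at the left of the bench

How it is judged:
By the outcome, as a careful person would: the job done as asked, in the order asked, and still so for the second after the job is handed in, while the arm keeps its last pose, push and grip.
It also fails if it takes over 54 s, if anything falls off the work surface, if the arm or the gripper's body presses on something with over 40 N, if the wrist force passes 120 N, or if a joint passes its speed limit or range.

### The arm

A 6-joint arm with a two-finger parallel gripper is mounted at the origin on the work surface. World frame = base frame: x ahead of the robot, y to its left, z up, the work surface at z = 0. Lengths are in m, angles in rad, forces in N, time in s.
With the tool pointing down it reaches from about 0.3 to 0.875 m from the base axis. Payload 6.4 kg.
Tool frame: the origin (TCP) lies on the centre line of the jaws, within the pads' length; the fingertips stand ctrl.nose_length ahead of it and the grasp point (between the pads) lies 6 mm ahead of it (ctrl.nose_length is the distance from the TCP to the fingertips, in m); x points along the fingers, y is the direction in which the jaws open and shut, and the axes are right-handed (so a half turn about x gives the same grasp; the last joint's range is limited). The gripper opens to 85 mm and grips with 20 to 120 N. Pads are 22 mm wide; open, the fingers measure 114 mm over their backs; the gripper's body (76 mm by 85 mm) begins 54 mm behind the grasp point. The pads swing forward as they close: fully open they stand 13 mm farther back than shut.
Start: joints at [0.941, 0.181, 1.607, -0, 1.354, -0.206], TCP at [0.236, 0.524, 0.224] pointing down, gripper open.
Joint ranges: [-2.99, 2.99], [-0.89, 2.07], [0.3, 2.58], [-1.14, 4.28], [0, 2.63], [-3.12, 3.12]. Speed limits (rad/s): [2.57, 2.57, 3.01, 3.14, 3.14, 3.14].

### API

Orientations are given as a unit quaternion [w, x, y, z].
In Python, from bench import telemetry, cams, workorder, spotter, ctrl gives the robot as it stands. The module is installed in compiled form; this text tells all that it offers.
- The arm moves only by the tool servo_tool, never from a script. Its argument "targets" is one flat list of numbers, 4 for each row, row after row: the shift along the tool's x, y, z in mm, then the turn about the tool's x in rad. A call has exactly 5 rows; each row shifts and turns the commanded pose from where the row before left it, along the tool's axes as they then stand; what a row does not reach is not made up. A row lasts 1/10 s, in which the tool goes at most 50 mm and 8.59 degrees, less where a joint would pass 70% of its speed; a pose out of reach is approached as far as the arm can. A call is refused whole if a number of a shift passes 50 or a number of a turn 0.15, either way. A call with a gripper value outside its range is refused whole. "fingers" is the finger opening in mm, from 0 to 85.4, set as the call begins (left out, the last holds). The fingers move at their own pace and stop on an object; the grip force is fixed at half the most. Time passes only in rows, so rows that do not move let the fingers close, or fill a call up. It gives the time, the measured TCP pose, the force and the opening at its end, in the units of the state.
- telemetry.get_obs(): the state, without advancing time (a new reading comes with each control period).
- cams.camera(name): name is "side" or "top"; returns (picture, depth): 420x560x3 uint8, blue, green, red; 420x560 float32, m along the optical axis (not along the pixel's ray), 0 where there is no reading.
- cams.camera_params(name): a dict with "intrinsics" (3x3 intrinsics, pixels), "D" ([k1, k2, p1, p2, k3] as OpenCV has them; the pictures are not rectified), "R" (3x3) and "t" (3): a world point X has camera coordinates R X + t. Camera axes: x right, y down, z forward; pixel columns grow to the right and rows downward; lengths in m; the calibration is good to about 2 mm. A picture is of the moment at which its call begins. camera_params takes no time and is no camera call.
- workorder.hand_in(): hands the job in, once; it reports no verdict.
Trained networks look in the newest picture that a camera, given by its name, has taken for a name from the list of things; names that differ only in an ending like _2 or _b are one class to them, and where a whole thing is asked for, a point or a joint stands for the part that bears it (a point fixed in the world has none). Each returns a list of dicts, best first, with "score" (0 to 1); they miss things now and then, are a little off and sometimes report something else, mostly with a low value. They report only what shows in the picture. A call takes as long as a camera call.
- spotter.search_frame(camera, thing): "pixel" ([column, row] in pixels, amid what is visible of it).
The state is a dict: "time_s": time; "q": joint angles; "dq": joint speeds; "joint_efforts": joint torques, N m; "eef_pos": TCP position; "eef_rot": TCP orientation; "wrist_force": force on the tool from outside, world axes, zero at the start; "torque": the same for the moment, N m; "opening": opening from 0.0 (shut) to 1.0 (fully open).
Only numpy, scipy, OpenCV 4.12 (cv2) and the standard library are available. Lean on these libraries where they do the work, as an engineer would, in place of code of your own. Each camera call takes 0.05 s, during which the arm holds its last target.

## Working session

There is one attempt and no reset: what is moved stays moved. The work goes in short steps, Python scripts to look and compute and a tool call to move; the robot and the scene stay as the last step left them, time stands still between calls to the robot, and variables do not carry over. Pictures are saved under pics/ and viewed, and the job is handed in when it is done.

Besides the shell and the picture viewer there is one more tool, called by a JSON object that holds its "fn" and its "kwargs", one argument or row to a line. servo_tool: Moves the arm, as the interface text tells. Its arguments: {"type":"object","properties":{"targets":{"type":"array","items":{"type":"number"}},"fingers":{"type":"number"}},"required":["targets"]}

```bash
mkdir -p pics; cat > h.py <<'E'
import numpy as np, cv2
from bench import telemetry, cams, workorder, spotter, ctrl
def par(c):
    p=cams.camera_params(c); return [np.array(p[k],float) for k in ("intrinsics","D","R","t")]
def ray(c,px):
    K,D,R,t=par(c)
    n=cv2.undistortPoints(np.array([[px]],float),K,D)[0,0]
    d=R.T@np.array([n[0],n[1],1.0]); return -R.T@t, d
def onz(c,px,z):
    o,d=ray(c,px); return o+d*(z-o[2])/d[2]
def dep(c,px,dz):
    o,d=ray(c,px); return o+d*dz
def proj(c,X):
    K,D,R,t=par(c)
    return cv2.projectPoints(np.array(X,float).reshape(-1,3),cv2.Rodrigues(R)[0],t,K,D)[0][:,0]
def cloud(c,depth):
    K,D,R,t=par(c); h,w=depth.shape
    u,v=np.meshgrid(np.arange(w),np.arange(h))
    n=cv2.undistortPoints(np.stack([u,v],-1).reshape(-1,1,2).astype(float),K,D)[:,0]
    P=np.c_[n,np.ones(len(n))]*depth.reshape(-1,1)
    return ((P-t)@R).reshape(h,w,3)
E
python3 - <<'E'
from h import *
print(ctrl.nose_length)
for c in ("side","top"):
    im,d=cams.camera(c); cv2.imwrite(f"pics/{c}0.png",im); np.save(f"{c}0.npy",d)
    K,D,R,t=par(c); print(c,-R.T@t,R[2])
    for th in ("mark","screw_head","feed_ball","drill_tip","feed_axis","press"):
        r=spotter.search_frame(c,th)
        for q in r[:2]:
            px=q["pixel"]; dz=d[int(round(px[1])),int(round(px[0]))]
            print(th,np.round(px,1),round(q["score"],2),np.round(dep(c,px,dz),3))
o=telemetry.get_obs(); print(o)
E
```

```text
0.025
side [ 0.18297028 -0.94200998  0.82722998] [ 0.27542556  0.78912101 -0.54902531]
mark [305.7 228.5] 0.72 [ 0.596 -0.041  0.094]
screw_head [307.  229.4] 0.78 [ 0.6   -0.043  0.091]
feed_ball [286.8 188.6] 0.77 [ 0.513 -0.094  0.284]
feed_axis [327.  191.3] 0.56 [ 0.622 -0.115  0.264]
press [327.8 192.8] 0.98 [ 0.624 -0.117  0.26 ]
top [ 0.31396675 -0.03129196  1.66656515] [ 1.44755236e-01  4.88660168e-04 -9.89467373e-01]
mark [264.  200.7] 0.58 [0.594 0.053 0.077]
screw_head [262.1 201.4] 0.55 [0.592 0.059 0.076]
feed_ball [313.9 213.2] 0.85 [ 0.519 -0.094  0.28 ]
drill_tip [427.5 234.7] 0.34 [ 0.477 -0.473  0.02 ]
feed_axis [310.  184.2] 0.87 [ 0.587 -0.083  0.347]
feed_axis [430.5 232.9] 0.46 [ 0.484 -0.488  0.001]
press [308.3 183.7] 0.66 [ 0.585 -0.078  0.362]
{'time_s': 0.7, 'q': array([ 9.40713624e-01,  1.80739028e-01,  1.60697673e+00,  2.37609478e-05,
        1.35378555e+00, -2.06341120e-01]), 'dq': array([-0.00169224,  0.00112101, -0.00078868,  0.00174127, -0.00201727,
       -0.00041543]), 'joint_efforts': array([-8.63572914e-04, -4.44715083e+01, -3.51612461e+01, -3.17957210e-04,
        6.04784982e-04, -8.11652910e-06]), 'eef_pos': array([0.23644607, 0.5241767 , 0.22363404]), 'eef_rot': array([ 0.69130056,  0.14873155,  0.69128932, -0.14866586]), 'wrist_force': array([ 0.37439684, -0.15198005,  0.94448533]), 'torque': array([ 0.01888951, -0.02235914, -0.02277909]), 'opening': 0.9995302259842538}
```

View pics/side0.png

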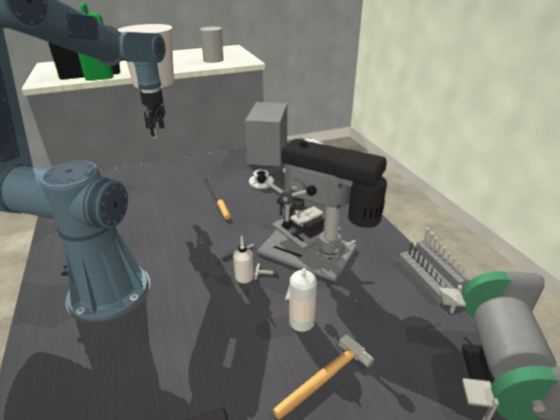

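View pics/top0.png

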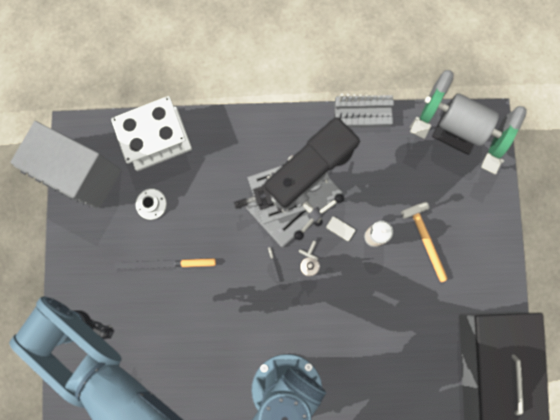

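```bash
python3 - <<'E'
import cv2
a=cv2.imread("pics/side0.png")[140:290,230:430]; cv2.imwrite("pics/side0z.png",cv2.resize(a,None,fx=4,fy=4,interpolation=cv2.INTER_CUBIC))
a=cv2.imread("pics/top0.png")[120:270,210:410]; cv2.imwrite("pics/top0z.png",cv2.resize(a,None,fx=4,fy=4,interpolation=cv2.INTER_CUBIC))
E
```

```text
(no output)
```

View pics/side0z.png

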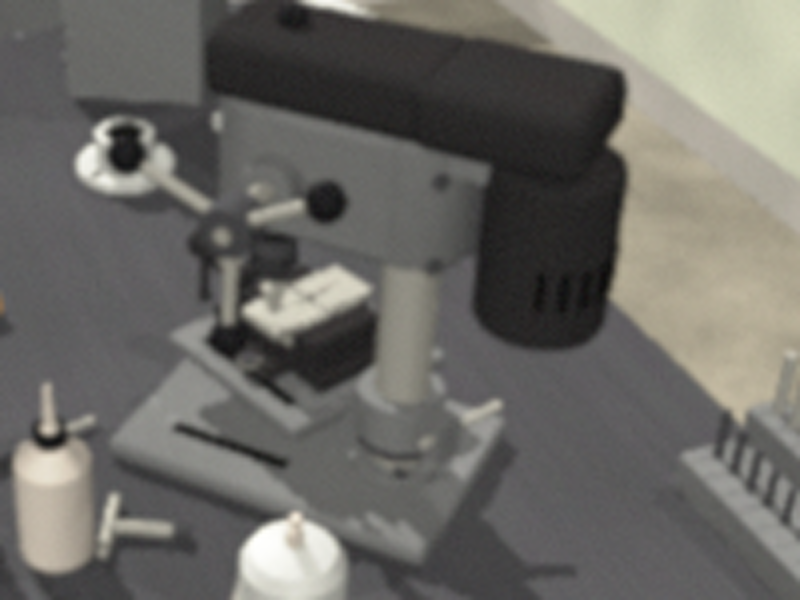

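View pics/top0z.png

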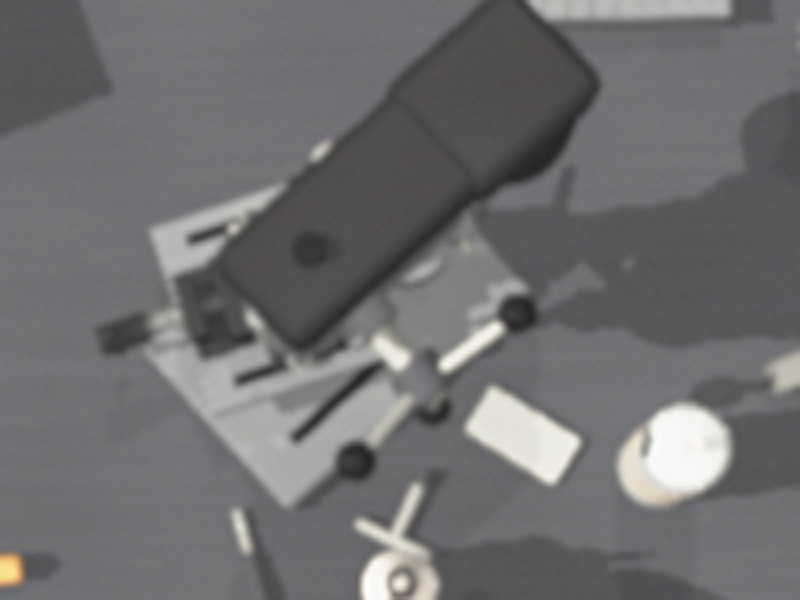

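```bash
cat > fit.py <<'E'
from h import *
from scipy.optimize import least_squares
def P(p,l):
    c,s=np.cos(p[2]),np.sin(p[2]); l=np.atleast_2d(l)
    return np.c_[p[0]+c*l[:,0]-s*l[:,1], p[1]+s*l[:,0]+c*l[:,1], l[:,2]]
def ball(th,k): # k th ball, wheel turn th
    a=np.deg2rad(28+120*k)-th
    return [-0.090-0.085*np.cos(a), -0.117, 0.262+0.085*np.sin(a)]
E
python3 - <<'E'
from fit import *
L=np.array([ball(0,k) for k in range(3)])
S=np.array([[261.5,178],[311.2,190.2],[287,225]]); T=np.array([[298.7,235.3],[339.2,198.3],[318,221.7]])
off=-.5+.125
S=S+off;T=T+off
f=lambda p: np.r_[(proj("side",P(p,L))-S).ravel(),(proj("top",P(p,L))-T).ravel()]
best=min((least_squares(f,[.67,0,y],loss='soft_l1') for y in np.arange(-3,3,.5)),key=lambda r:r.cost)
p=best.x; print(p,np.degrees(p[2])); print(f(p).reshape(-1,2).round(1))
# head top check from depth
d=np.load("top0.npy"); C=cloud("top",d)
m=(C[...,2]>0.36)&(C[...,2]<0.40)&(C[...,0]>.4)&(C[...,0]<.95)&(abs(C[...,1])<.3)
q=C[m][:,:2]; print(len(q),cv2.minAreaRect(q.astype(np.float32)),C[m][:,2].mean())
c,s=np.cos(p[2]),np.sin(p[2]); l=(q-p[:2])@np.array([[c,-s],[s,c]]); print(np.percentile(l,[1,50,99],axis=0))
np.save("press.npy",p)
print("mark target",P(p,[-.11,0,.105]),"ball",P(p,L[0]),"ahead")
M=np.array([308.7,214.5])+off; H=np.array([240.5,203.8])+off
for z in (.101,.105,.109):
    w=onz("side",M,z); l=(np.array([c,s])@(w[:2]-p[:2]),np.array([-s,c])@(w[:2]-p[:2])); 
    w2=onz("top",H,z-.018); l2=(np.array([c,s])@(w2[:2]-p[:2]),np.array([-s,c])@(w2[:2]-p[:2]))
    print(z,np.hypot(*l),np.arctan2(l[1],-l[0]),"|",w2,np.hypot(*l2),np.arctan2(l2[1],-l2[0]))
E
```

```text
[ 0.65406146 -0.09746023 -0.86081515] -49.321075027496676
[[ 0.5  0.9]
 [ 0.6  0.6]
 [ 0.4 -0.2]
 [-0.3  0.3]
 [-0.4  0.5]
 [-0.3  0.5]]
3108 ((0.6467063426971436, -0.08661043643951416), (0.09448131173849106, 0.27014878392219543), 39.937171936035156) 0.36518152968534173
[[-0.14324106 -0.04352032]
 [-0.00990302 -0.0002544 ]
 [ 0.11754057  0.04368177]]
mark target [[ 0.58236131 -0.01403908  0.105     ]] ball [[ 0.45774852 -0.04855305  0.30190508]] ahead
0.101 0.11809414393049496 0.51428299769382 | [0.58595234 0.12736823 0.083     ] 0.23491847761486456 0.4158310411109526
0.105 0.11343780504090775 0.48386761396517985 | [0.58526532 0.12696747 0.087     ] 0.23473538465502666 0.41253495926331224
0.109 0.10889532247854786 0.45088202577481856 | [0.5845783 0.1265667 0.091    ] 0.234554845862107 0.4092337674621101
```

```bash
cat >> fit.py <<'E'
from scipy.spatial.transform import Rotation as Ro
def tool():
    o=telemetry.get_obs(); q=o["eef_rot"]; return o,Ro.from_quat([q[1],q[2],q[3],q[0]]).as_matrix()
def tip(x): # world delta in mm in tool axes
    o,R=tool(); return (R.T@((np.array(x)-o["eef_pos"])*1000)).round(1)
E
python3 - <<'E'
from fit import *
p=np.load("press.npy"); o,R=tool(); print(R.round(3))
a=.41
u=lambda a,r,n:P(p,[-r*np.cos(a)+n*np.sin(a), r*np.sin(a)+n*np.cos(a),.093])[0]
print(u(a,.232,0),u(a,.232,.04),tip(u(a,.232,.04)))
# tool y along n: needed roll about x (down)
n=(u(a,.232,.04)-u(a,.232,0)); n/=np.linalg.norm(n); v=R.T@n; print("n in tool",v, "roll y->n",np.arctan2(v[2],v[1]))
n0=(u(0,.2,.04)-u(0,.2,0));print(n,n0)
E
```

```text
[[ 0.     0.411  0.912]
 [ 0.     0.912 -0.411]
 [-1.     0.    -0.   ]]
[0.58550494 0.12417912 0.093     ] [0.62371862 0.13599921 0.093     ] [ 130.6 -194.6  512.6]
n in tool [5.93594422e-05 6.62182719e-01 7.49342408e-01] roll y->n 0.8470684542533572
[0.95534205 0.29550222 0.        ] [0.03033497 0.02607278 0.        ]
```

{"fn": "servo_tool", "kwargs": {
  "targets": [0,-16.2,42.7,0,0,-16.2,42.7,0,0,-16.2,42.7,0,0,-16.2,42.7,0,0,-16.2,42.7,0],
  "fingers": 0
}}

```text
time_s: 1.2
eef_pos: [0.3988, 0.3612, 0.2239]
eef_rot: [0.691, 0.149, 0.691, -0.148]
wrist_force: [1.7, 0.8, 0.1]
opening: 0.145
```

{"fn": "servo_tool", "kwargs": {
  "targets": [0,-16.2,42.7,0,0,-16.2,42.7,0,0,-16.2,42.7,0,0,-16.2,42.7,0,0,-16.2,42.7,0]
}}

```text
time_s: 1.7
eef_pos: [0.5602, 0.1994, 0.2238]
eef_rot: [0.691, 0.149, 0.691, -0.149]
wrist_force: [0.1, 1.1, 0.0]
opening: 0.003
```

{"fn": "servo_tool", "kwargs": {
  "targets": [0,-16.2,42.7,0,0,-16.2,42.7,0,0,0,0,0.14,0,0,0,0.14,0,0,0,0.14]
}}

```text
time_s: 2.2
eef_pos: [0.6238, 0.1356, 0.2232]
eef_rot: [0.644, 0.292, 0.644, -0.292]
wrist_force: [-0.4, 0.4, 0.4]
opening: 0.004
```

{"fn": "servo_tool", "kwargs": {
  "targets": [0,0,0,0.14,0,0,0,0.14,0,0,0,0.14,20,0,0,0,10,0,0,0]
}}

```text
time_s: 2.7
eef_pos: [0.623, 0.1362, 0.1923]
eef_rot: [0.57, 0.417, 0.571, -0.418]
wrist_force: [-0.7, -0.1, -0.4]
opening: -0.004
```

```bash
python3 - <<'E'
from fit import *
p=np.load("press.npy"); o,R=tool(); print(o["time_s"],o["eef_pos"],R.round(2),o["wrist_force"],ctrl.nose_length)
a=.41
u=lambda a,r,n:P(p,[-r*np.cos(a)+n*np.sin(a), r*np.sin(a)+n*np.cos(a),.093])[0]
print(tip(u(a,.232,.04)),tip(u(a,.232,.0)))
for c in ("side","top"):
    im,d=cams.camera(c); np.save(c+"1.npy",d)
    a,b=(240,140) if c=="side" else (190,120)
    z=im[b:b+130,a:a+170]; cv2.imwrite(f"pics/{c}1z.png",cv2.resize(z,None,fx=4,fy=4,interpolation=cv2.INTER_CUBIC))
E
```

```text
2.7 [0.623019   0.1361876  0.19226953] [[-0.    0.95  0.3 ]
 [-0.    0.3  -0.95]
 [-1.   -0.   -0.  ]] [-0.73402442 -0.11585507 -0.37547728] 0.025
[99.3  0.7  0.4] [ 99.3 -39.3   0.1]
```

View pics/side1z.png

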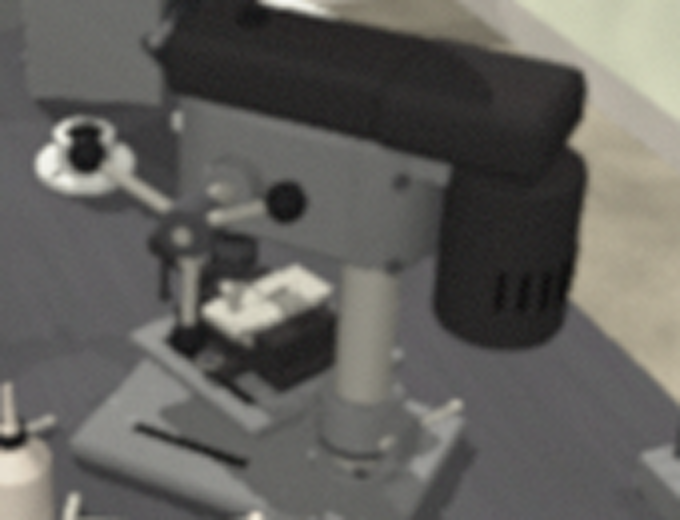

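View pics/top1z.png

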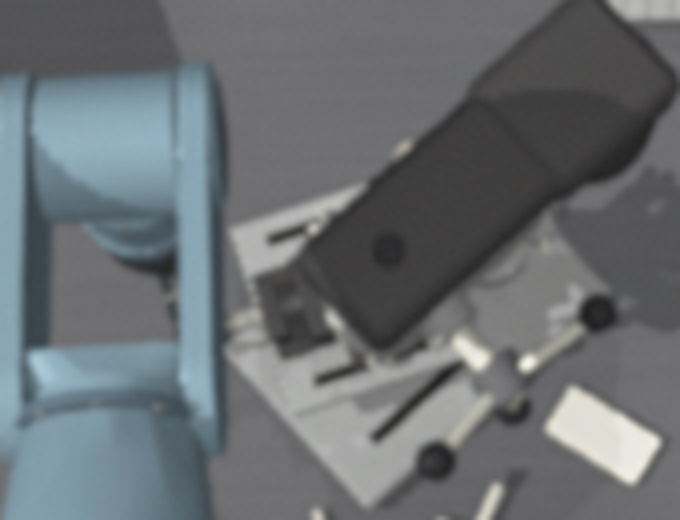

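```bash
python3 - <<'E'
from fit import *
p=np.load("press.npy"); d=np.load("top1.npy"); C=cloud("top",d); d0=np.load("top0.npy"); C0=cloud("top",d0)
c,s=np.cos(p[2]),np.sin(p[2])
tcp=np.array([.623,.1362,.1923])
# arm points: differ from first depth
m=(abs(d-d0)>.03)&(C[...,2]>.25)&(C[...,0]>.3)&(C[...,0]<.8)&(C[...,1]<.3)&(C[...,1]>0)
q=C[m]-tcp
for lo in np.arange(.05,.5,.04):
    k=(q[:,2]>=lo)&(q[:,2]<lo+.04); 
    if k.sum()>3: print("dz",lo.round(2),k.sum(),"x",np.percentile(q[k,0],[1,99]).round(3),"y",np.percentile(q[k,1],[1,99]).round(3))
E
```

```text
dz 0.05 5 x [-0.046 -0.036] y [-0.007 -0.003]
dz 0.09 42 x [-0.06  -0.033] y [-0.016 -0.004]
dz 0.13 45 x [-0.037 -0.025] y [-0.02   0.026]
dz 0.17 47 x [-0.039 -0.027] y [-0.022  0.027]
dz 0.21 91 x [-0.039 -0.021] y [-0.027  0.029]
dz 0.25 76 x [-0.04  -0.026] y [-0.037  0.039]
dz 0.29 188 x [-0.158  0.042] y [-0.066  0.04 ]
dz 0.33 1795 x [-0.165  0.038] y [-0.066  0.056]
dz 0.37 2033 x [-0.209  0.004] y [-0.065  0.054]
dz 0.41 1678 x [-0.296 -0.152] y [-0.07   0.043]
dz 0.45 2193 x [-0.321 -0.228] y [-0.07   0.048]
dz 0.49 365 x [-0.323 -0.3  ] y [-0.053  0.03 ]
```

{"fn": "servo_tool", "kwargs": {
  "targets": [20,0,-5,0,25,0,-6,0,25,0,0,0,24,0,0,0,0,-3,0,0]
}}

```text
time_s: 3.3
eef_pos: [0.615, 0.1457, 0.0963]
eef_rot: [0.569, 0.416, 0.572, -0.419]
wrist_force: [-0.7, 0.4, -0.5]
opening: -0.001
```

{"fn": "servo_tool", "kwargs": {
  "targets": [0,-3,0,0,0,-3,0,0,0,-2,0,0,0,0,0,0,0,0,0,0]
}}

```text
time_s: 3.8
eef_pos: [0.6102, 0.1434, 0.1005]
eef_rot: [0.571, 0.418, 0.57, -0.417]
wrist_force: [0.2, -0.4, 0.2]
opening: -0.002
```

```bash
python3 - <<'E'
from fit import *
o,R=tool(); print(o["time_s"],o["eef_pos"],o["wrist_force"])
p=np.load("press.npy"); 
for c in ("side","top"):
    im,d=cams.camera(c); np.save(c+"2.npy",d)
    a,b=(240,140) if c=="side" else (190,120)
    z=im[b:b+130,a:a+170]; cv2.imwrite(f"pics/{c}2z.png",cv2.resize(z,None,fx=4,fy=4,interpolation=cv2.INTER_CUBIC))
E
```

```text
3.8 [0.61023295 0.14337698 0.10051129] [ 0.17533723 -0.42500027  0.20204733]
```

View pics/side2z.png

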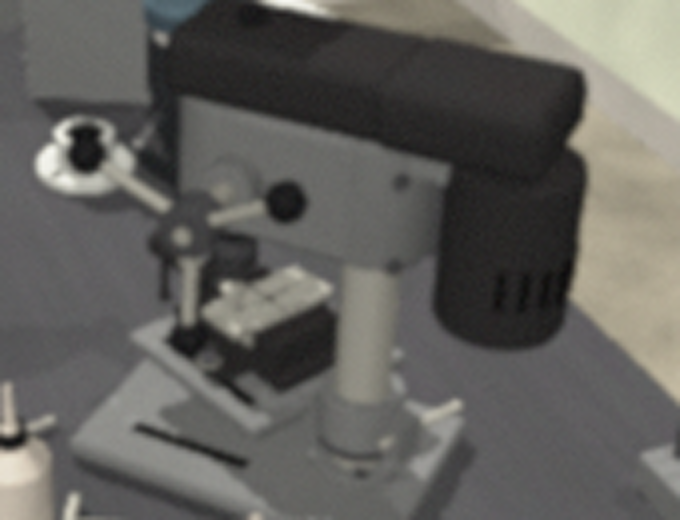

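View pics/top2z.png

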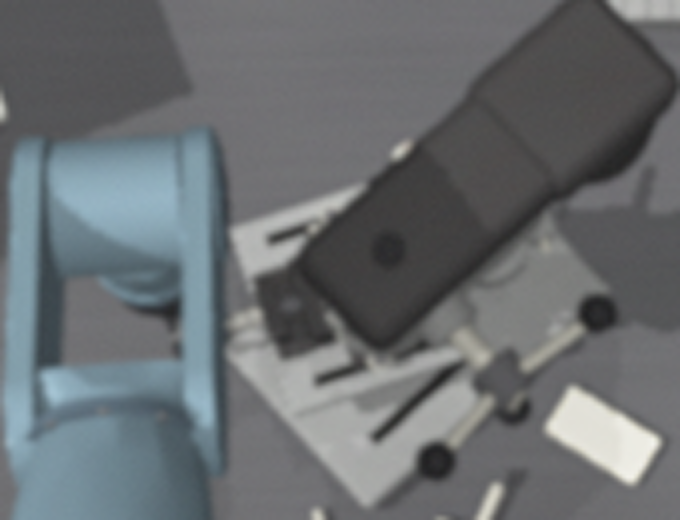

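{"fn": "servo_tool", "kwargs": {
  "targets": [0,-5,0,0,0,-5,-0.6,-0.02,0,-7.3,-0.8,-0.03,0,-7.3,-0.8,-0.03,0,-7.3,-0.8,-0.03]
}}

```text
time_s: 4.4
eef_pos: [0.5792, 0.1355, 0.0997]
eef_rot: [0.594, 0.386, 0.592, -0.385]
wrist_force: [4.6, 0.5, -1.8]
opening: -0.003
```

{"fn": "servo_tool", "kwargs": {
  "targets": [0,-7.3,-0.8,-0.03,0,-7.3,-0.8,-0.03,0,-7.3,-0.8,-0.03,0,-7.3,-0.8,-0.03,0,-5,-0.5,-0.02]
}}

```text
time_s: 4.9
eef_pos: [0.547, 0.1231, 0.1]
eef_rot: [0.619, 0.343, 0.618, -0.342]
wrist_force: [3.6, 0.7, -1.0]
opening: 0.003
```

```bash
cat > look.py <<'E'
from fit import *
import sys
k=sys.argv[1]
o,R=tool(); print(o["time_s"],o["eef_pos"],o["wrist_force"].round(1))
p=np.load("press.npy"); c,s=np.cos(p[2]),np.sin(p[2])
d=o["eef_pos"][:2]-p[:2]; lx,ly=c*d[0]+s*d[1],-s*d[0]+c*d[1]
n=R[:2,1]; ang=np.arctan2(-s*n[0]+c*n[1],c*n[0]+s*n[1]); print("TCP press",lx,ly,"tool y angle a",np.pi/2-ang)
for c in sys.argv[2:]:
    im,d=cams.camera(c); np.save(f"{c}{k}.npy",d); cv2.imwrite(f"pics/{c}{k}.png",im)
    a,b=(270,180) if c=="side" else (190,120)
    w,h,f=(80,60,10) if c=="side" else (170,130,4)
    z=im[b:b+h,a:a+w]; cv2.imwrite(f"pics/{c}{k}z.png",cv2.resize(z,None,fx=f,fy=f,interpolation=cv2.INTER_CUBIC))
E
python3 look.py 3 side top
```

```text
4.9 [0.54698839 0.12312965 0.0999977 ] [ 3.6  0.7 -1. ]
TCP press -0.23708197323018715 0.06258333979110572 tool y angle a 0.15128530726770695
```

View pics/side3z.png

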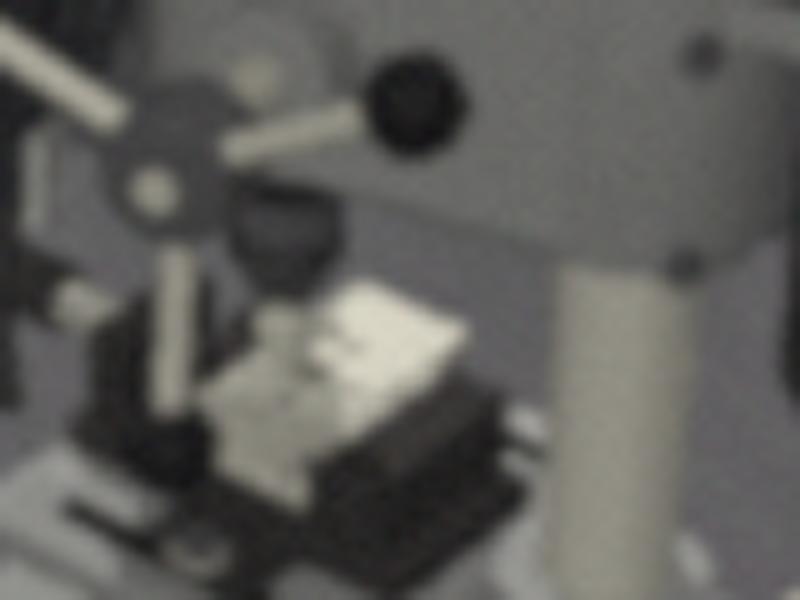

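View pics/top3z.png

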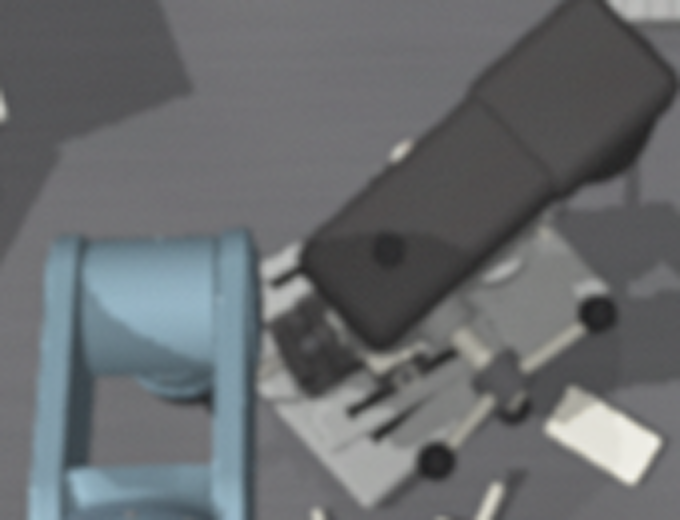

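```bash
cat > pred.py <<'E'
from fit import *
p=np.load("press.npy")
def mk(a,h): return P(p,[-.11*np.cos(a),.11*np.sin(a),h])
if __name__=="__main__":
    Z=lambda c,X:((proj(c,X)+.5-np.array([270,180]))*10-.5).round(0)
    print("tip",Z("side",P(p,[-.11,0,.115])), "chuckbottom",Z("side",P(p,[-.11,0,.153])))
    for h in (.101,.105,.109):
        for a in (.41,.2,.15,.1,0): print(h,a,Z("side",mk(a,h)))
    # column axis, ball check
    print(Z("side",P(p,[0,0,.105])),Z("side",P(p,[ball(0,1)])),Z("side",P(p,[ball(0,2)])))
E
python3 pred.py
```

```text
tip [[287. 395.]] chuckbottom [[290. 293.]]
0.101 0.41 [[374. 370.]]
0.101 0.2 [[324. 399.]]
0.101 0.15 [[313. 406.]]
0.101 0.1 [[303. 415.]]
0.101 0 [[286. 432.]]
0.105 0.41 [[374. 359.]]
0.105 0.2 [[324. 388.]]
0.105 0.15 [[314. 396.]]
0.105 0.1 [[304. 404.]]
0.105 0 [[286. 422.]]
0.109 0.41 [[375. 349.]]
0.109 0.2 [[324. 378.]]
0.109 0.15 [[314. 386.]]
0.109 0.1 [[304. 394.]]
0.109 0 [[287. 411.]]
[[614. 524.]] [[419. 109.]] [[175. 449.]]
```

```bash
python3 - <<'E'
import cv2,numpy as np
for n in ("side0","side3"):
    z=cv2.imread(f"pics/{n}.png")[195:235,280:335]
    z=cv2.resize(z,None,fx=12,fy=12,interpolation=cv2.INTER_CUBIC)
    z=np.clip((z.astype(float)-20)*1.3,0,255).astype(np.uint8)
    cv2.imwrite(f"pics/{n}y.png",z)
E
```

```text
(no output)
```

View pics/side0y.png

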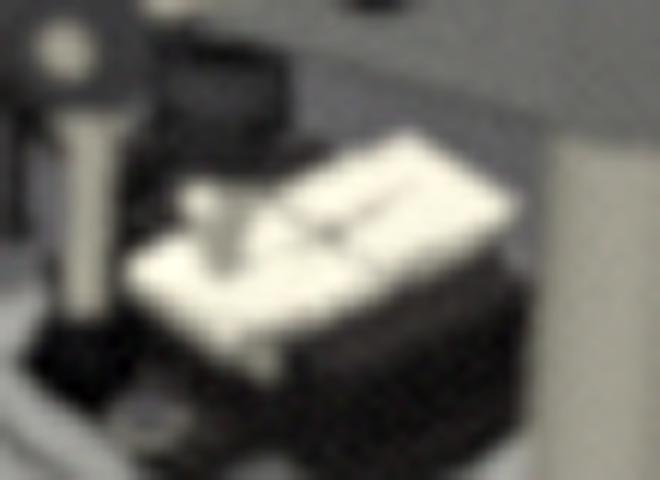

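View pics/side3y.png

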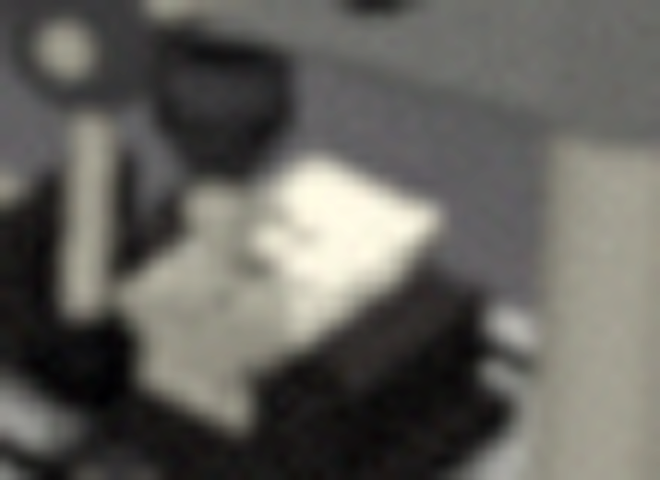

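```bash
cat > ov.py <<'E'
from pred import *
import sys
name=sys.argv[1]; out=[]
im=cv2.imread(f"pics/{name}.png")[195:235,280:335]
for a,h,LX,LY in eval(sys.argv[2]):
    z=cv2.resize(im,None,fx=7,fy=7,interpolation=cv2.INTER_CUBIC)
    z=np.clip((z.astype(float)-20)*1.3,0,255).astype(np.uint8)
    cs=[]
    for sx,sy in ((1,1),(1,-1),(-1,-1),(-1,1)):
        x,y=-.11+sx*LX/2,sy*LY/2  # table frame at a=0; a positive -> +y for x<0 : rotate by -a
        cs.append([x*np.cos(a)+y*np.sin(a),-x*np.sin(a)+y*np.cos(a),h])
    cs.append([-.11*np.cos(a),.11*np.sin(a),h]); cs.append([-.11,0,.115])
    q=((proj("side",P(p,cs))+.5-np.array([280,195]))*7-.5)
    cv2.polylines(z,[np.round(q[:4]).astype(int)],True,(0,0,255),1)
    cv2.circle(z,tuple(np.round(q[4]).astype(int)),3,(0,255,0),-1); cv2.circle(z,tuple(np.round(q[5]).astype(int)),3,(255,0,0),1)
    out.append(z)
n=len(out)//2
cv2.imwrite(sys.argv[3],np.vstack([np.hstack(out[:n]),np.hstack(out[n:])]))
E
python3 ov.py side0 "[(.41,.109,.043,.1),(.41,.109,.1,.043),(.41,.105,.043,.1),(.38,.109,.1,.043)]" pics/ov0.png
python3 ov.py side3 "[(.18,.109,.043,.1),(.15,.109,.043,.1),(.12,.109,.043,.1),(.15,.105,.1,.043)]" pics/ov3.png
```

```text
(no output)
```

View pics/ov0.png

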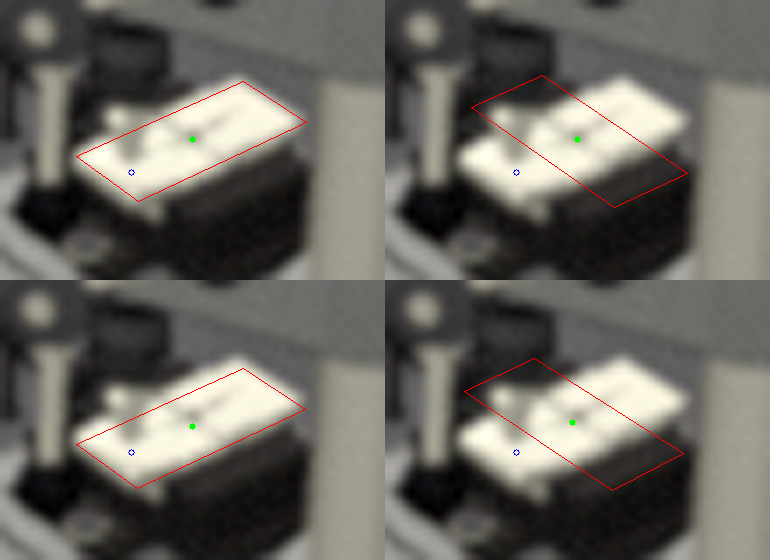

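View pics/ov3.png

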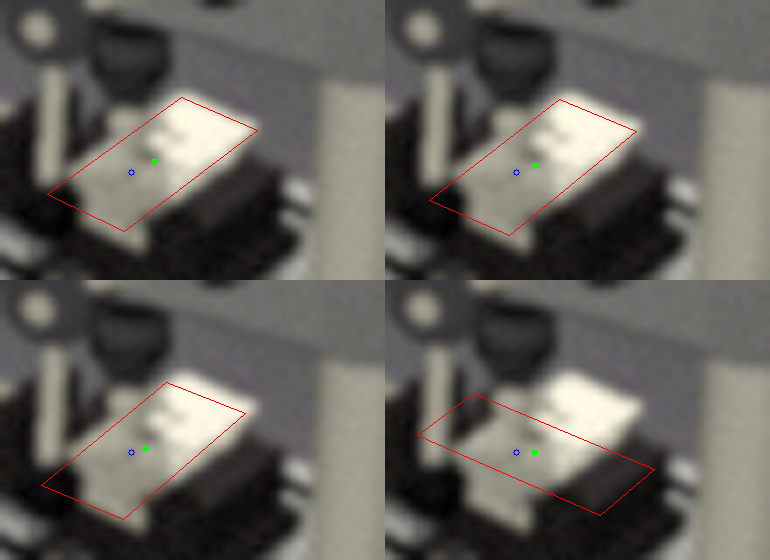

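```bash
cat > fa.py <<'E'
from pred import *
def pts(a,h):
    cs=[]
    for x,y in ((.0215,.05),(.0215,-.05),(-.0215,-.05),(-.0215,.05),(0,0)):
        x-=.11; cs.append([x*np.cos(a)+y*np.sin(a),-x*np.sin(a)+y*np.cos(a),h])
    return proj("side",P(p,cs))
full=lambda q:np.array(q,float).reshape(-1,2)/12+.5/12-.5+np.array([280,195])
E
python3 - <<'E'
from fa import *
Q=lambda a:((pts(a,.109)-[280,195]+.5)*12-.5).round(0).tolist()
print(Q(.41)); print(Q(.18))
E
```

```text
[[525.0, 210.0], [236.0, 344.0], [131.0, 268.0], [417.0, 140.0], [330.0, 239.0]]
[[442.0, 222.0], [214.0, 396.0], [81.0, 334.0], [311.0, 166.0], [264.0, 277.0]]
```

{"fn": "servo_tool", "kwargs": {
  "targets": [0,-5.8,-0.6,-0.024,0,-5.8,-0.6,-0.024,0,-5.8,-0.6,-0.024,0,-5.8,-0.6,-0.024,0,0,0,0]
}}

```text
time_s: 5.5
eef_pos: [0.5249, 0.1119, 0.0995]
eef_rot: [0.634, 0.313, 0.634, -0.313]
wrist_force: [1.0, -0.1, 0.9]
opening: 0.002
```

```bash
python3 look.py 4 side
```

```text
5.5 [0.52493592 0.11187239 0.09947704] [ 1.  -0.1  0.9]
TCP press -0.24291899609311174 0.038521616049495236 tool y angle a 0.05623676195699501
```

{"fn": "servo_tool", "kwargs": {
  "targets": [0,10,0,0,0,30,0,0,0,40,-20,0,-10,40,-20,0,-10,40,-20,0]
}}

```text
time_s: 6.05
eef_pos: [0.6166, 0.2589, 0.1187]
eef_rot: [0.633, 0.313, 0.635, -0.314]
wrist_force: [1.8, -0.3, 0.2]
opening: -0.004
```

```bash
python3 look.py 5 side top; cd pics; python3 -c "
import cv2
z=cv2.imread('top5.png')[170:245,230:330]; cv2.imwrite('top5y.png',cv2.resize(z,None,fx=8,fy=8,interpolation=cv2.INTER_CUBIC))"
```

```text
6.05 [0.6166483  0.25890969 0.11869601] [ 1.8 -0.3  0.2]
TCP press -0.2946483589177096 0.20391568998650944 tool y angle a 0.05766821348943063
```

View pics/top5y.png

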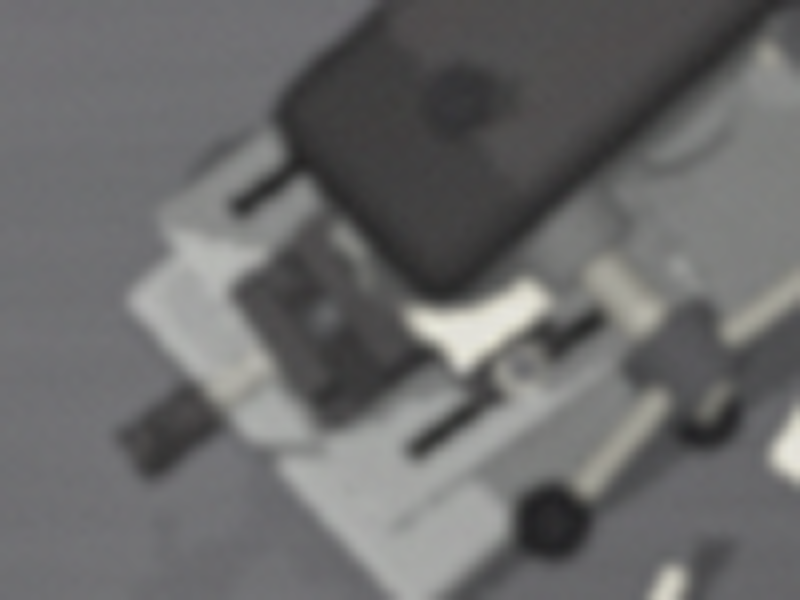

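View pics/side5z.png

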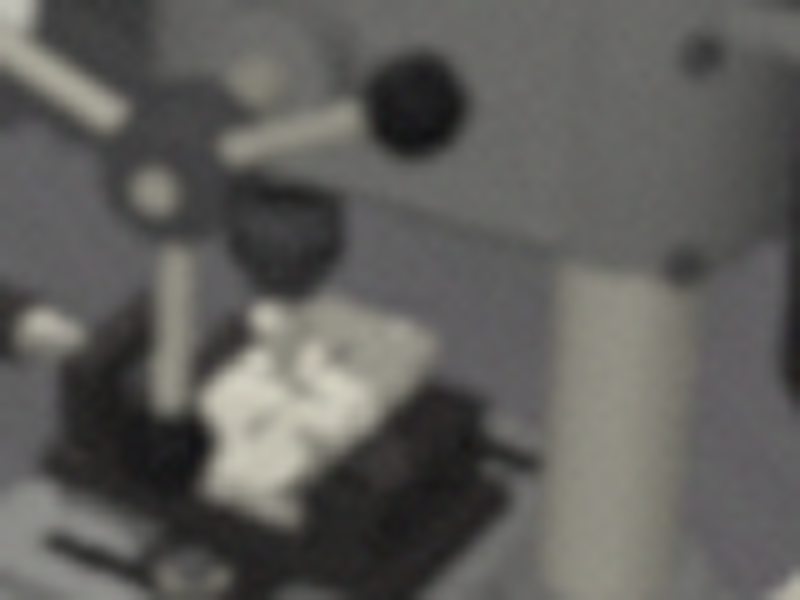

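```bash
python3 - <<'E'
from fa import *
c,s=np.cos(p[2]),np.sin(p[2])
def loc(w): d=w[:2]-p[:2]; return np.array([c*d[0]+s*d[1],-s*d[0]+c*d[1]])
F=lambda q:np.array(q,float)/8+.5/8-.5+np.array([230,170])
for q in ((172,428),(136,455),(207,398)):
    for z in (.091,): 
        w=onz("top",F(q),z); l=loc(w); print(q,w,l.round(4),np.hypot(*l),np.arctan2(l[1],-l[0]))
# first estimates with depth clouds: grey table head from depth
C=cloud("top",np.load("top5.npy"))
P8=F((172,428)); u,v=int(round(P8[0])),int(round(P8[1])); print(C[v-2:v+3,u-2:u+3,2].round(3))
# press side edges: vs head top
d=np.load("top0.npy"); C=cloud("top",d)
m=(C[...,2]>0.36)&(C[...,2]<0.40)&(C[...,0]>.4)&(C[...,0]<.95)&(abs(C[...,1])<.3)
q=np.array([loc(w) for w in C[m]])
for lo in np.arange(-.14,.12,.04):
    k=(q[:,0]>lo)&(q[:,0]<lo+.04); print(lo.round(2),q[k,1].min().round(4),q[k,1].max().round(4),((q[k,1].min()+q[k,1].max())/2).round(4))
E
```

```text
(172, 428) [0.52181569 0.0933769  0.091     ] [-0.2309  0.0241] 0.23218043394020252 0.10398410888943152
(136, 455) [0.5116535  0.10752308 0.091     ] [-0.2483  0.0256] 0.24959604667244067 0.10280120366012359
(207, 398) [0.53317904 0.07957992 0.091     ] [-0.2131  0.0237] 0.21437297738794925 0.11089464215187753
[[0.103 0.098 0.098 0.099 0.1  ]
 [0.104 0.102 0.098 0.098 0.101]
 [0.108 0.099 0.102 0.102 0.098]
 [0.117 0.099 0.1   0.098 0.092]
 [0.105 0.105 0.102 0.097 0.092]]
-0.14 -0.0426 0.0413 -0.0006
-0.1 -0.0428 0.0438 0.0005
-0.06 -0.0408 0.0426 0.0009
-0.02 -0.0435 0.0454 0.0009
0.02 -0.0463 0.0476 0.0007
0.06 -0.0468 0.0463 -0.0003
0.1 -0.0474 0.0472 -0.0001
```

{"fn": "servo_tool", "kwargs": {
  "targets": [10,-40,20,0,10,-40,20,0,0,-40,20,0,0,-25,0,0,0,-8,0,0]
}}

```text
time_s: 6.65
eef_pos: [0.5292, 0.115, 0.0985]
eef_rot: [0.632, 0.313, 0.635, -0.315]
wrist_force: [-0.1, 1.0, 0.2]
opening: -0.002
```

{"fn": "servo_tool", "kwargs": {
  "targets": [0,-5,0,0,0,-4,-0.4,-0.016,0,-4,-0.4,-0.016,0,-4,-0.4,-0.016,0,0,0,0]
}}

```text
time_s: 7.15
eef_pos: [0.5177, 0.1072, 0.0998]
eef_rot: [0.642, 0.298, 0.641, -0.297]
wrist_force: [2.2, 0.8, -0.4]
opening: 0.001
```

```bash
python3 look.py 6 side
```

```text
7.15 [0.51767325 0.10724942 0.09975701] [ 2.2  0.8 -0.4]
TCP press -0.2441470035903746 0.030000452081347773 tool y angle a 0.007588935010117925
```

View pics/side6z.png

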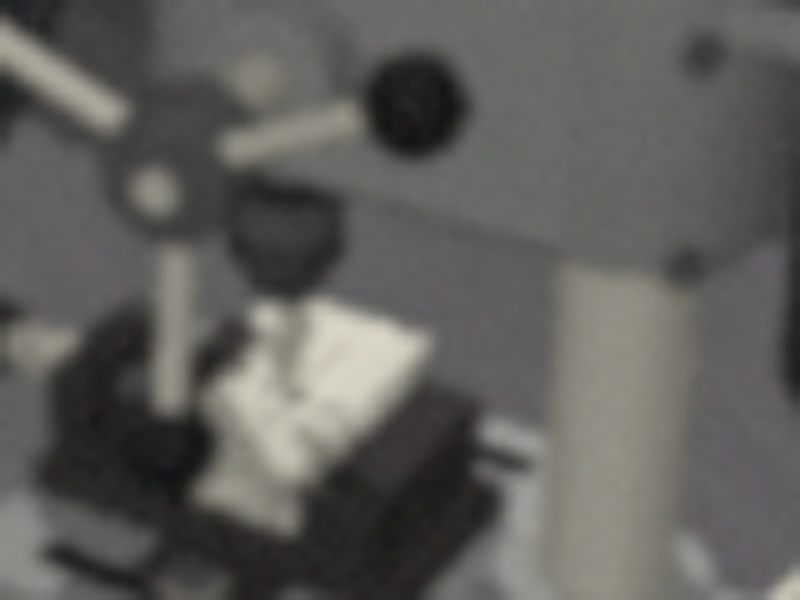

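{"fn": "servo_tool", "kwargs": {
  "targets": [0,-4,-0.4,-0.016,0,-4,-0.4,-0.016,0,-4,-0.4,-0.016,0,-4,-0.4,-0.016,0,0,0,0]
}}

```text
time_s: 7.7
eef_pos: [0.5038, 0.0971, 0.0996]
eef_rot: [0.65, 0.277, 0.651, -0.277]
wrist_force: [0.0, -0.0, 0.4]
opening: -0.001
```

```bash
python3 look.py 7
```

```text
7.7 [0.50376607 0.09710132 0.09957909] [ 0.  -0.   0.4]
TCP press -0.24551591755226437 0.01283887568772435 tool y angle a -0.05548576433555508
```

{"fn": "servo_tool", "kwargs": {
  "targets": [0,10,0,0,0,30,0,0,0,40,-20,0,-10,40,-20,0,-10,40,-20,0]
}}

```text
time_s: 8.2
eef_pos: [0.5781, 0.2532, 0.1188]
eef_rot: [0.65, 0.277, 0.651, -0.278]
wrist_force: [0.5, -0.2, 0.0]
opening: -0.001
```

```bash
python3 look.py 7 side top; cd pics; python3 -c "
import cv2
z=cv2.imread('top7.png')[170:245,230:330]; cv2.imwrite('top7y.png',cv2.resize(z,None,fx=8,fy=8,interpolation=cv2.INTER_CUBIC))"
```

```text
8.2 [0.57813783 0.25320758 0.11883321] [ 0.5 -0.2  0. ]
TCP press -0.31542590176182517 0.17099360547107068 tool y angle a -0.054236695398076185
```

View pics/top7y.png

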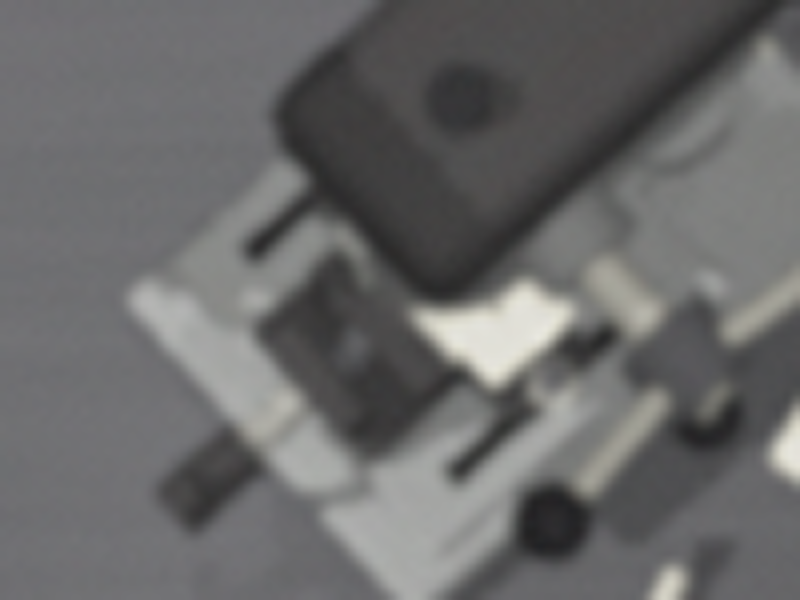

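View pics/side7z.png

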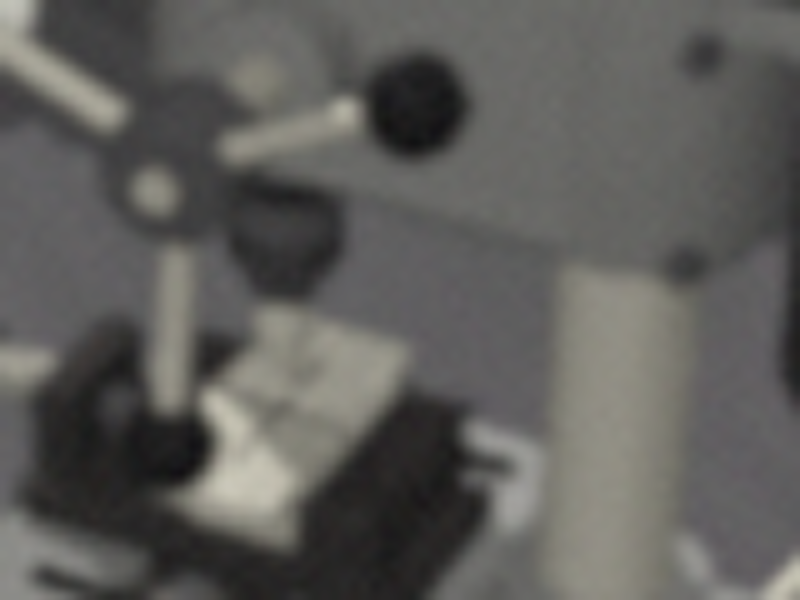

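```bash
python3 - <<'E'
from fa import *
c,s=np.cos(p[2]),np.sin(p[2])
def loc(w): d=w[:2]-p[:2]; return np.array([c*d[0]+s*d[1],-s*d[0]+c*d[1]])
F=lambda q:np.array(q,float)/8+.5/8-.5+np.array([230,170])
for q in ((210,482),(178,511),(245,451)):
    l=loc(onz("top",F(q),.091)); print(q,l.round(4),np.hypot(*l),np.arctan2(l[1],-l[0]))
Z=lambda c,X:((proj(c,X)+.5-np.array([270,180]))*10-.5).round(0)
for a in (0,-.02,-.04,-.06): print(a,Z("side",mk(a,.109)),((pts(a,.109)+.5-np.array([270,180]))*10-.5).round(0).tolist())
import cv2
for n in ("side7",):
    z=cv2.imread(f"pics/{n}.png")[205:235,280:320]
    z=cv2.resize(z,None,fx=18,fy=18,interpolation=cv2.INTER_CUBIC)
    z=np.clip((z.astype(float)-40)*1.6,0,255).astype(np.uint8)
    cv2.imwrite(f"pics/{n}y.png",z)
E
```

```text
(210, 482) [-0.234  -0.0016] 0.23403479805052535 -0.006685631400773916
(178, 511) [-0.2507 -0.0017] 0.25071961319227093 -0.00661156216073416
(245, 451) [-0.2159 -0.0017] 0.21594469643124556 -0.007738452909741455
0 [[287. 411.]] [[418.0, 350.0], [275.0, 516.0], [149.0, 475.0], [297.0, 314.0], [287.0, 411.0]]
-0.02 [[283. 415.]] [[413.0, 352.0], [276.0, 520.0], [148.0, 481.0], [291.0, 317.0], [283.0, 415.0]]
-0.04 [[280. 419.]] [[408.0, 354.0], [276.0, 524.0], [147.0, 486.0], [284.0, 320.0], [280.0, 419.0]]
-0.06 [[277. 422.]] [[403.0, 356.0], [277.0, 529.0], [146.0, 492.0], [278.0, 323.0], [277.0, 422.0]]
```

View pics/side7y.png

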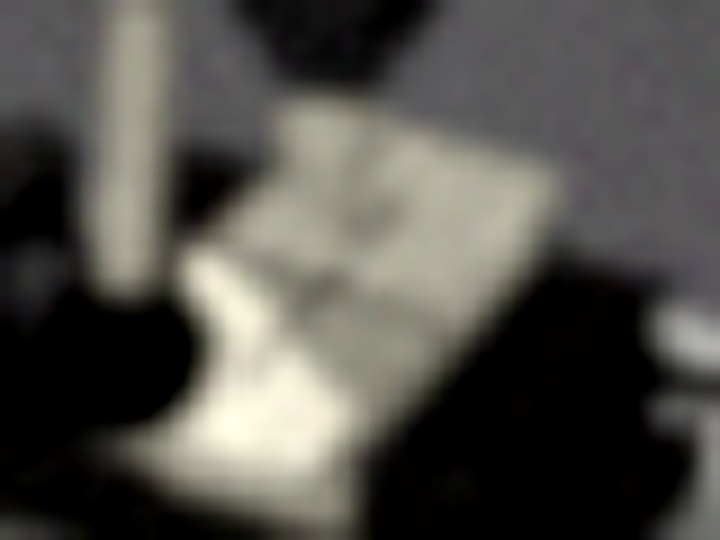

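```bash
python3 - <<'E'
from fa import *
z=cv2.imread("pics/top7.png")[180:260,235:335]
z=cv2.resize(z,None,fx=8,fy=8,interpolation=cv2.INTER_CUBIC)
z=np.clip((z.astype(float)-30)*1.5,0,255).astype(np.uint8)
Z=lambda l:((proj("top",P(p,l))+.5-[235,180])*8-.5)
def line(ls,col): cv2.polylines(z,[np.round(Z(ls)).astype(int)],False,col,1)
line([[0.06,-.09,.018],[-.21,-.09,.018],[-.21,.09,.018],[.06,.09,.018]],(0,255,0))
for a,col in ((0,(0,0,255)),):
    for n in (-.012,.012):
        line([[-r*np.cos(a)+n*np.sin(a),r*np.sin(a)+n*np.cos(a),.091] for r in (.215,.255)],col)
line([[-.151,-.041,.3],[-.151,.041,.3]],(255,0,0)); 
cv2.imwrite("pics/top7o.png",z)
E
```

```text
(no output)
```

View pics/top7o.png

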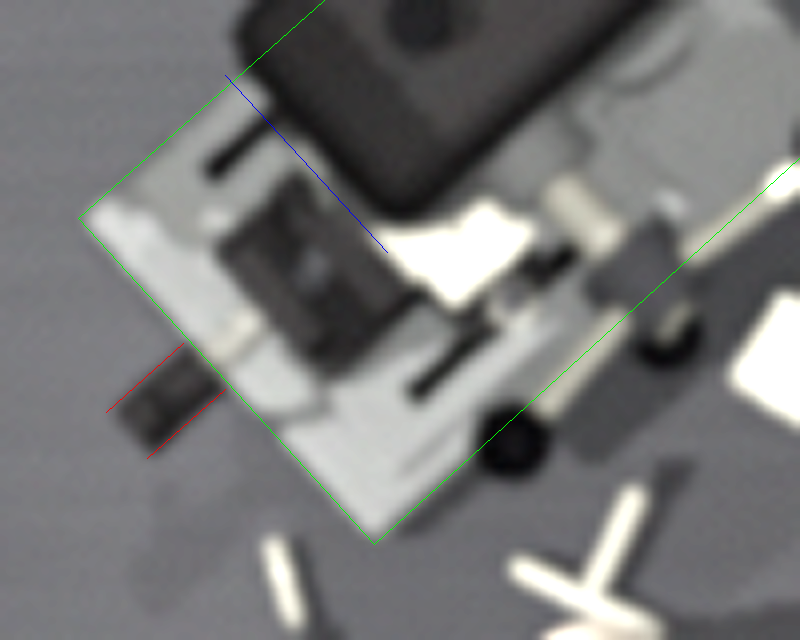

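```bash
python3 - <<'E'
from fa import *
for name,a in (("top5",.103),("top7",-.007),("top7",0),("top0",.41)):
    im=cv2.imread(f"pics/{name}.png").astype(np.float32).mean(2)
    ns=np.arange(-.03,.0301,.001); acc=[]
    for r in np.arange(.220,.252,.002):
        q=proj("top",P(p,[[-r*np.cos(a)+n*np.sin(a),r*np.sin(a)+n*np.cos(a),.091] for n in ns])).astype(np.float32)
        v=cv2.remap(im,q[None,:,0],q[None,:,1],cv2.INTER_CUBIC)[0]; acc.append(v)
    A=np.array(acc)
    for lab,v in (("all",A.mean(0)),("in",A[:6].mean(0)),("mid",A[6:11].mean(0)),("out",A[11:].mean(0))):
        i=np.argmin(v[15:46])+15; mn=v[i]
        L,Rr=v[:8].mean(),v[-8:].mean()
        def cross(rng,lev):
            for j in rng:
                k=j+(rng.step)
                if v[j]<lev<=v[k]: return ns[j]+(lev-v[j])/(v[k]-v[j])*(ns[k]-ns[j])
        l=cross(range(i,0,-1),(L+mn)/2); r_=cross(range(i,60,1),(Rr+mn)/2)
        print(name,a,lab,l,r_,"mid n",(l+r_)/2 if l and r_ else None,"-> a",a+((l+r_)/2)/.235 if l and r_ else None, L,mn,Rr)
E
```

```text
top5 0.103 all -0.012172341570258123 0.010782973170280494 mid n -0.0006946841999888147 -> a 0.10004389702132419 115.51518 57.063164 112.862366
top5 0.103 in -0.011992813766002638 0.011089687034487762 mid n -0.00045156336575743767 -> a 0.1010784537627343 116.35005 58.02382 112.08165
top5 0.103 mid -0.012107714682817442 0.01072952842712406 mid n -0.0006890931278466907 -> a 0.10006768881767365 115.67647 55.131092 112.728836
top5 0.103 out -0.012468179404735548 0.010402378082275428 mid n -0.00103290066123006 -> a 0.09860467803731889 114.35203 57.638233 113.932755
top7 -0.007 all -0.010725948810577375 0.012182574212551155 mid n 0.0007283127009868901 -> a -0.0039007970170770634 113.28194 56.25555 115.914696
top7 -0.007 in -0.010482267677783947 0.012016457257792393 mid n 0.0007670947900042229 -> a -0.00373576685104586 110.456985 57.513412 115.92464
top7 -0.007 mid -0.010572347819805128 0.012381392210722009 mid n 0.0009045221954584407 -> a -0.003150969381027912 115.06311 53.537 116.237854
top7 -0.007 out -0.011129200577735882 0.012114621110260525 mid n 0.0004927102662623216 -> a -0.004903360
[... 452 characters left out ...]
75
top7 0 out -0.01286740988492964 0.010420155256986655 mid n -0.0012236273139714926 -> a -0.005206924740304224 114.99745 56.762585 115.47199
top0 0.41 all -0.012153674513101561 0.01220162947475914 mid n 2.3977480828789657e-05 -> a 0.41010203183331395 117.09441 60.844536 113.62134
top0 0.41 in -0.011428506672382337 0.012372362375259438 mid n 0.00047192785143855033 -> a 0.4120082036231427 119.01112 61.89128 113.224655
top0 0.41 mid -0.013041011877357943 0.012144829854369201 mid n -0.00044809101149437085 -> a 0.4080932297383218 116.09689 59.504738 113.89487
top0 0.41 out -0.01226959386467932 0.012056360166519918 mid n -0.000106616849079701 -> a 0.4095463112805119 115.791885 60.928265 113.82381
```

```bash
python3 - <<'E'
from fit import *
o,R=tool(); p=np.load("press.npy")
print(o["time_s"],R.round(3),tip([.4577,-.0486,.375]),tip([.4577,-.0486,.346]))
# side0 fingertips check
q=Ro.from_quat([0.14873155,0.69128932,-0.14866586,0.69130056]).as_matrix(); t=np.array([0.23644607,0.5241767,0.22363404])
for x,y in ((.025,0),(.012,.05),(.012,-.05),(0,0)): print(x,y,proj("side",t+q@[x,y,0]))
z=cv2.imread("pics/side0.png")[80:150,120:190]
for x,y in ((.025,0),(.012,.0425),(.012,-.0425),(0,0)):
    pass
cv2.imwrite("pics/g0.png",cv2.resize(z,None,fx=8,fy=8,interpolation=cv2.INTER_CUBIC))
E
```

```text
8.3 [[ 0.003  0.719  0.695]
 [ 0.002  0.695 -0.719]
 [-1.     0.003  0.001]] [-255.  -299.5  134.6] [-226.  -299.6  134.6]
0.025 0 [[160.84401753 143.45529336]]
0.012 0.05 [[164.37538261 135.04437947]]
0.012 -0.05 [[155.93748091 145.86618667]]
0 0 [[159.73937034 137.3727268 ]]
```

View pics/g0.png

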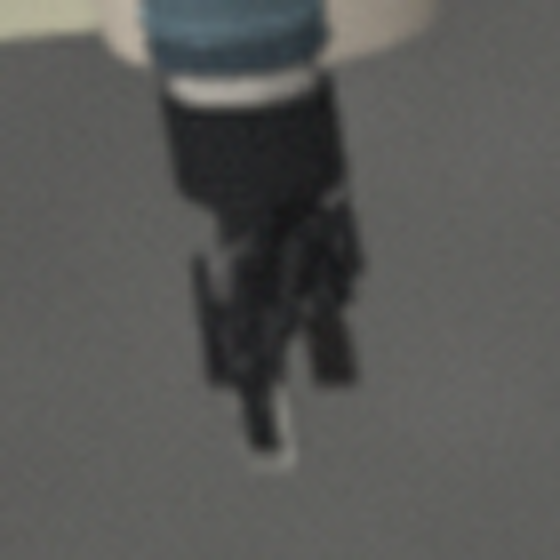

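{"fn": "servo_tool", "kwargs": {
  "targets": [-45,0,0,0,-45,0,0,0,-45,0,0,0,-45,0,0,0,-45,0,0,0]
}}

```text
time_s: 8.8
eef_pos: [0.5777, 0.2513, 0.3456]
eef_rot: [0.65, 0.277, 0.651, -0.278]
wrist_force: [1.4, -0.6, -0.6]
opening: -0.001
```

{"fn": "servo_tool", "kwargs": {
  "targets": [-30,-29.5,14.6,0,0,-40,18,0,0,-40,18,0,0,-40,18,0,0,-40,18,0]
}}

```text
time_s: 9.3
eef_pos: [0.5002, 0.0564, 0.3739]
eef_rot: [0.65, 0.277, 0.651, -0.278]
wrist_force: [0.3, -0.7, 1.0]
opening: 0.001
```

{"fn": "servo_tool", "kwargs": {
  "targets": [0,-40,18,0,0,-40,18,0,0,-30,12,0,0,0,0,0,0,0,0,0]
}}

```text
time_s: 9.8
eef_pos: [0.4551, -0.0533, 0.3743]
eef_rot: [0.65, 0.278, 0.651, -0.278]
wrist_force: [0.9, 0.3, -0.3]
opening: -0.001
```

```bash
python3 - <<'E'
from fit import *
o,R=tool(); p=np.load("press.npy")
print(o["time_s"],o["eef_pos"],o["wrist_force"],tip([.4577,-.0486,.346]))
for c in ("side","top"):
    im,d=cams.camera(c); cv2.imwrite(f"pics/{c}8.png",im); np.save(f"{c}8.npy",d)
im=cv2.imread("pics/side8.png"); a,b=210,90
z=cv2.resize(im[b:b+110,a:a+130],None,fx=6,fy=6,interpolation=cv2.INTER_CUBIC)
for X,col in ((o["eef_pos"],(0,0,255)),(o["eef_pos"]+R@[.025,0,0],(0,255,0)),(P(p,ball(0,0))[0],(255,255,0))):
    q=((proj("side",X)[0]+.5-[a,b])*6-.5); cv2.circle(z,tuple(np.round(q).astype(int)),3,col,-1)
cv2.imwrite("pics/side8z.png",z)
E
```

```text
9.8 [ 0.45508503 -0.05334939  0.37425691] [ 0.85583212  0.2978623  -0.327168  ] [28.3  5.2 -1.6]
```

View pics/side8z.png

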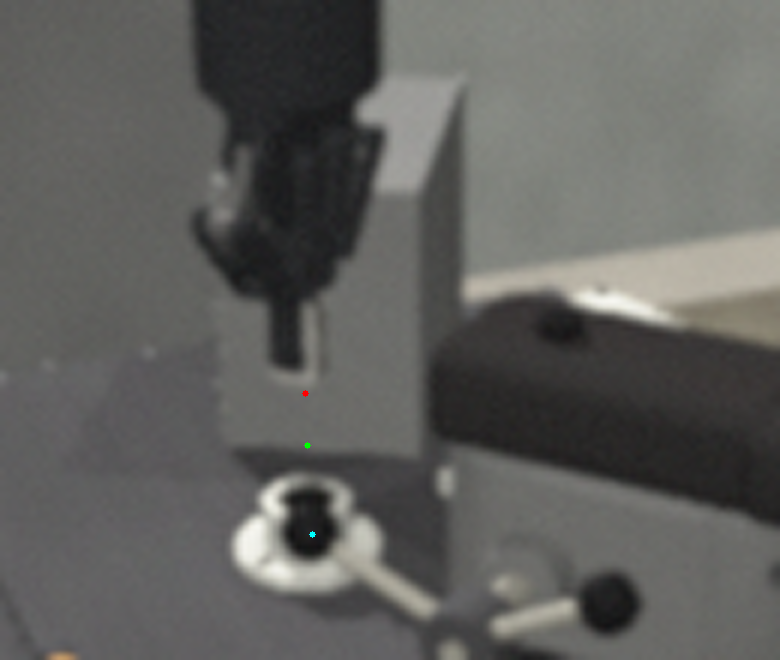

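View pics/top8.png

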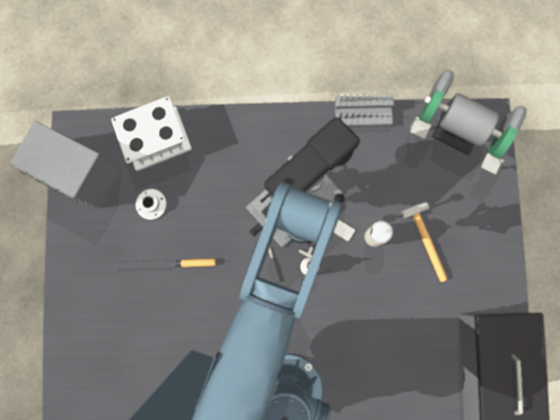

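```bash
python3 - <<'E'
from fit import *
p=np.load("press.npy"); o,R=tool()
d=np.load("side8.npy"); C=cloud("side",d); a,b=210,90
for zx,zy in ((285,320),(285,350),(285,365),(290,372),(315,350),(310,372),(309,525),(309,518),(290,200)):
    u,v=int(round(a+(zx+.5)/6-.5)),int(round(b+(zy+.5)/6-.5)); w=C[v,u]
    print((zx,zy),w.round(4),"tool",(R.T@(w-o["eef_pos"])*1000).round(1))
reg=C[120:160,245:275].reshape(-1,3); m=np.linalg.norm(reg[:,:2]-o["eef_pos"][:2],axis=1)<.06
t=(reg[m]-o["eef_pos"])@R*1000
for lo in range(-60,30,5):
    k=(t[:,0]>=lo)&(t[:,0]<lo+5)
    if k.sum(): print(lo,k.sum(),np.percentile(t[k,1],[2,98]).round(0),np.percentile(t[k,2],[2,98]).round(0))
print("ball world est",P(p,ball(0,0)))
E
```

```text
(285, 320) [ 0.4443 -0.0633  0.4139] tool [-39.6 -15.7   0.2]
(285, 350) [ 0.4451 -0.059   0.3983] tool [-24.  -12.2  -2.4]
(285, 365) [ 0.4442 -0.0614  0.394 ] tool [-19.7 -14.6  -1.3]
(290, 372) [ 0.4474 -0.0586  0.3866] tool [-12.3 -10.3  -1. ]
(315, 350) [ 0.4561 -0.0661  0.3996] tool [-25.2  -9.2  10.4]
(310, 372) [ 0.4543 -0.0623  0.3871] tool [-12.8  -7.9   6.4]
(309, 525) [ 0.453  -0.0587  0.313 ] tool [61.4 -6.3  3. ]
(309, 518) [ 0.4548 -0.0533  0.3128] tool [61.5 -1.2  0.3]
(290, 200) [ 0.4439 -0.0797  0.4726] tool [-98.3 -27.5  11.7]
-60 35 [-34.  24.] [-10.  13.]
-55 11 [-28.   8.] [-5. 13.]
-50 15 [-17.   5.] [-5. 12.]
-45 15 [-16.  -1.] [-6. 12.]
-40 20 [-16.   3.] [-6. 11.]
-35 20 [-17.   3.] [-7. 12.]
-30 16 [-17.  -0.] [-7. 11.]
-25 19 [-17.   4.] [-6. 10.]
-20 14 [-15.   1.] [-7. 12.]
-15 13 [-11.   2.] [-9. 10.]
-10 1 [-7. -7.] [3. 3.]
ball world est [[ 0.45774852 -0.04855305  0.30190508]]
```

{"fn": "servo_tool", "kwargs": {
  "targets": [0,4,-4,0,15,0,0,0,15,0,0,0,10,0,0,0,5,0,0,0]
}}

```text
time_s: 10.4
eef_pos: [0.4548, -0.0467, 0.3273]
eef_rot: [0.649, 0.277, 0.652, -0.277]
wrist_force: [0.1, -0.7, 0.8]
opening: 0.003
```

{"fn": "servo_tool", "kwargs": {
  "targets": [2,0,0,0,2,0,0,0,1,0,0,0,0,0,0,0,0,0,0,0]
}}

```text
time_s: 10.9
eef_pos: [0.4557, -0.0473, 0.325]
eef_rot: [0.651, 0.277, 0.65, -0.277]
wrist_force: [0.1, -0.3, -0.3]
opening: -0.002
```

```bash
cat > lb.py <<'E'
from fit import *
import sys
k=sys.argv[1]; o,R=tool(); p=np.load("press.npy")
print(o["time_s"],o["eef_pos"].round(4),o["wrist_force"].round(2),o["torque"].round(2))
im,d=cams.camera("side"); cv2.imwrite(f"pics/side{k}.png",im); np.save(f"side{k}.npy",d); a,b=235,125
z=cv2.resize(im[b:b+105,a:a+120],None,fx=6,fy=6,interpolation=cv2.INTER_CUBIC)
cv2.imwrite(f"pics/side{k}z.png",np.clip((z.astype(float)-15)*1.4,0,255).astype(np.uint8))
o,R=tool(); print(o["wrist_force"].round(2))
E
python3 lb.py 9
```

```text
10.9 [ 0.4557 -0.0473  0.325 ] [ 0.09 -0.28 -0.31] [-0.01  0.01 -0.03]
[-0.66 -0.67  0.05]
```

View pics/side9z.png

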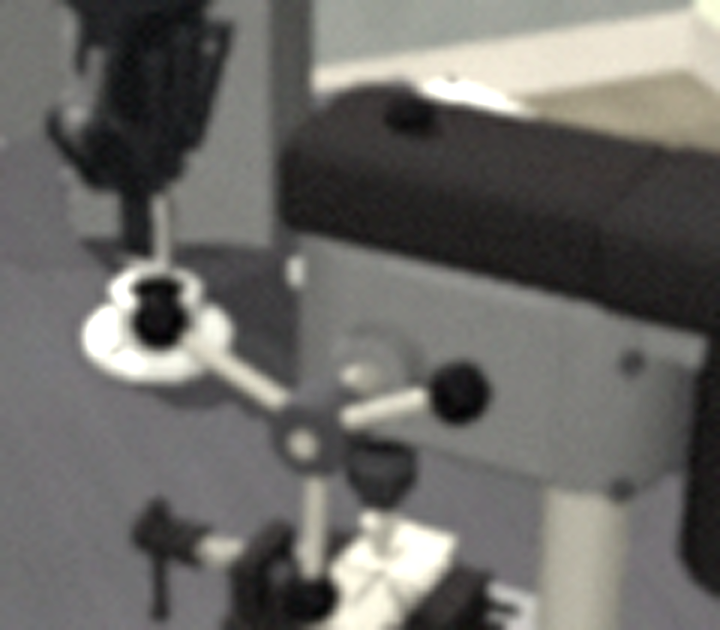

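{"fn": "servo_tool", "kwargs": {
  "targets": [4,0,0,0,3,0,0,0,2,0,0,0,1,0,0,0,0,0,0,0]
}}

```text
time_s: 11.45
eef_pos: [0.4555, -0.0471, 0.3143]
eef_rot: [0.65, 0.277, 0.651, -0.277]
wrist_force: [0.4, -0.0, -0.3]
opening: 0.005
```

{"fn": "servo_tool", "kwargs": {
  "targets": [1.5,0,0,0,1.5,0,0,0,1,0,0,0,0,0,0,0,0,0,0,0]
}}

```text
time_s: 11.95
eef_pos: [0.4556, -0.0472, 0.3106]
eef_rot: [0.65, 0.277, 0.65, -0.277]
wrist_force: [0.6, 0.3, -0.8]
opening: 0.003
```

{"fn": "servo_tool", "kwargs": {
  "targets": [1.5,0,0,0,1.5,0,0,0,1,0,0,0,0,0,0,0,0,0,0,0]
}}

```text
time_s: 12.45
eef_pos: [0.4555, -0.0469, 0.3069]
eef_rot: [0.651, 0.277, 0.651, -0.277]
wrist_force: [-2.3, 2.4, 4.5]
opening: -0.004
```

```bash
python3 lb.py 10
```

```text
12.45 [ 0.4555 -0.0469  0.3069] [-2.28  2.43  4.53] [ 0.38  0.4  -0.03]
[-2.9   3.16  6.25]
```

View pics/side10z.png

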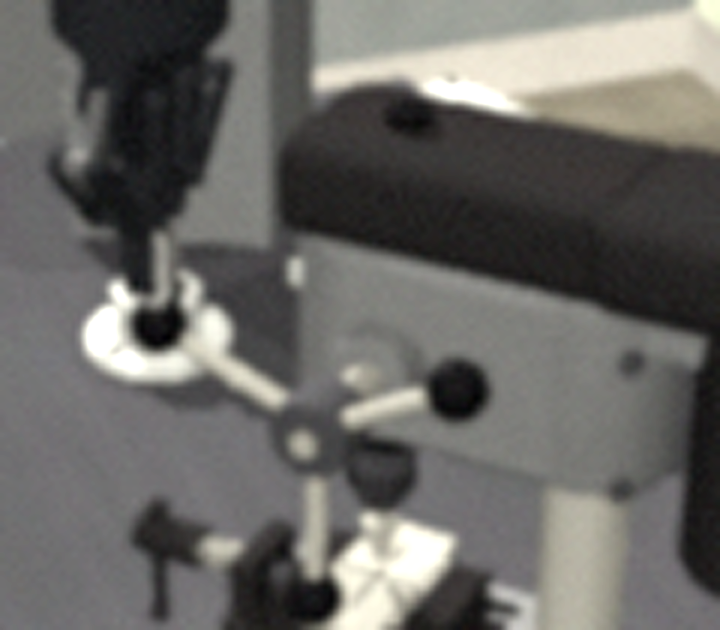

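{"fn": "servo_tool", "kwargs": {
  "targets": [2.5,0,-2,0,2.5,0,-1.3,0,2.5,0,-1.2,0,2.5,0,-1,0,2,0,-0.8,0]
}}

```text
time_s: 13.0
eef_pos: [0.4513, -0.0423, 0.2947]
eef_rot: [0.651, 0.277, 0.65, -0.277]
wrist_force: [-2.3, 3.3, 4.3]
opening: -0.0
```

{"fn": "servo_tool", "kwargs": {
  "targets": [2.5,0,-0.8,0,2.5,0,-0.7,0,2,0,-0.5,0,0,0,0,0,0,0,0,0]
}}

```text
time_s: 13.5
eef_pos: [0.4498, -0.0412, 0.2874]
eef_rot: [0.65, 0.277, 0.651, -0.277]
wrist_force: [-2.0, 1.9, 2.9]
opening: 0.004
```

```bash
python3 lb.py 11
```

```text
13.5 [ 0.4498 -0.0412  0.2874] [-2.05  1.91  2.95] [0.41 0.14 0.01]
[-0.31  2.87  3.26]
```

View pics/side11z.png

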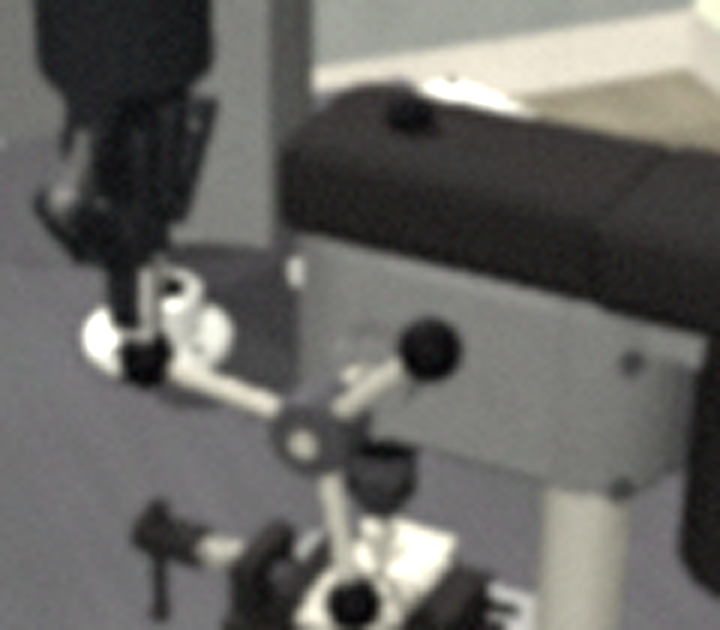

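```bash
cat > th.py <<'E'
from fit import *
from scipy.optimize import minimize_scalar
p=np.load("press.npy")
# rest observed (zoom6, origin 235,125): front (160,318) rear (460,390)
def Z(th,k): return ((proj("side",P(p,ball(th,k)))[0]+.5-[235,125])*6-.5)
print("rest pred",Z(0,0),Z(0,1),Z(0,2))
def dark(k,guess):
    im=cv2.imread(f"pics/side{k}.png").astype(float).mean(2)
    u,v=int(round(guess[0]/6+235)),int(round(guess[1]/6+125))
    w=im[v-6:v+7,u-6:u+7]; wt=np.clip(60-w,0,None); yy,xx=np.mgrid[v-6:v+7,u-6:u+7]
    return ((np.array([(wt*xx).sum(),(wt*yy).sum()])/wt.sum())+.5-[235,125])*6-.5
def thr(k,g0):
    r0=dark(9,(460,390))-Z(0,1); g=dark(k,g0); r=minimize_scalar(lambda t:np.sum((Z(t,1)+r0-g)**2),bounds=(-.1,1),method="bounded"); return r.x,r.fun**.5,g
E
python3 - <<'E'
from th import *
print("10",thr(10,(458,388))); print("11",thr(11,(430,350)))
E
```

```text
rest pred [162.3204248 323.9125591] [461.00241624 395.23302351] [314.64551074 599.14362424]
10 (np.float64(0.015911778101478573), np.float64(0.43562355490534244), array([458.01001054, 392.60642782]))
11 (np.float64(0.26039293130876684), np.float64(0.0398712090457334), array([430.26271186, 352.49383667]))
```

{"fn": "servo_tool", "kwargs": {
  "targets": [1.8,0,-0.4,0,1.8,0,-0.3,0,1.6,0,-0.3,0,1,0,-0.2,0,0,0,0,0]
}}

```text
time_s: 14.05
eef_pos: [0.4489, -0.0403, 0.2811]
eef_rot: [0.65, 0.277, 0.651, -0.277]
wrist_force: [-1.5, 1.4, 2.9]
opening: -0.002
```

```bash
cat > fz.py <<'E'
from th import *
import sys
k=sys.argv[1]; n=int(sys.argv[2]); F=[];Tq=[];J=[];pz=[]
im,_=cams.camera("side"); cv2.imwrite(f"pics/side{k}.png",im)
for i in range(n):
    o=telemetry.get_obs(); F.append(o["wrist_force"]); Tq.append(o["torque"]); J.append(o["joint_efforts"]); pz.append(o["eef_pos"])
    cams.camera("top")
o=telemetry.get_obs(); F.append(o["wrist_force"]);Tq.append(o["torque"]); pz.append(o["eef_pos"])
print(o["time_s"],np.mean(pz,0).round(4),"F",np.mean(F,0).round(2),"sd",np.std(F,0).round(2),"T",np.mean(Tq,0).round(3),np.std(Tq,0).round(3))
g=Z(float(sys.argv[3]),1)+dark(9,(460,390))-Z(0,1); print("th",thr(k,g))
z=cv2.resize(im[205:235,270:320],None,fx=12,fy=12,interpolation=cv2.INTER_CUBIC); cv2.imwrite(f"pics/side{k}z.png",z)
E
python3 fz.py 12 4 .34
```

```text
rest pred [162.3204248 323.9125591] [461.00241624 395.23302351] [314.64551074 599.14362424]
14.3 [ 0.449  -0.0404  0.2813] F [-1.13  2.64  3.22] sd [0.34 0.37 0.24] T [ 0.348  0.238 -0.012] [0.026 0.034 0.042]
th (np.float64(0.33399945353641397), np.float64(0.27836017826435683), array([420.2339231 , 341.47754338]))
```

{"fn": "servo_tool", "kwargs": {
  "targets": [1,0,-0.2,0,0.7,0,-0.1,0,0,0,0,0,0,0,0,0,0,0,0,0]
}}

```text
time_s: 14.8
eef_pos: [0.4488, -0.0402, 0.2796]
eef_rot: [0.65, 0.277, 0.65, -0.277]
wrist_force: [-1.0, 2.1, 4.2]
opening: -0.002
```

```bash
python3 fz.py 13 4 .36
```

```text
rest pred [162.3204248 323.9125591] [461.00241624 395.23302351] [314.64551074 599.14362424]
15.05 [ 0.4488 -0.0402  0.2797] F [-1.54  1.8   3.15] sd [0.31 0.3  0.52] T [0.307 0.255 0.004] [0.026 0.012 0.018]
th (np.float64(0.3521874398708522), np.float64(0.016660033671580452), array([417.91146013, 338.59941319]))
```

{"fn": "servo_tool", "kwargs": {
  "targets": [1,0,-0.1,0,0.7,0,-0.1,0,0,0,0,0,0,0,0,0,0,0,0,0]
}}

```text
time_s: 15.55
eef_pos: [0.4486, -0.0399, 0.2779]
eef_rot: [0.65, 0.277, 0.651, -0.277]
wrist_force: [-2.1, 1.5, 3.3]
opening: 0.002
```

```bash
python3 fz.py 14 4 .38
```

```text
rest pred [162.3204248 323.9125591] [461.00241624 395.23302351] [314.64551074 599.14362424]
15.8 [ 0.4486 -0.04    0.278 ] F [-1.44  1.61  3.21] sd [0.6  0.42 0.81] T [0.356 0.307 0.013] [0.03  0.045 0.015]
th (np.float64(0.37426133427510505), np.float64(0.24488014378598155), array([414.59412939, 335.58431731]))
```

View pics/side14z.png

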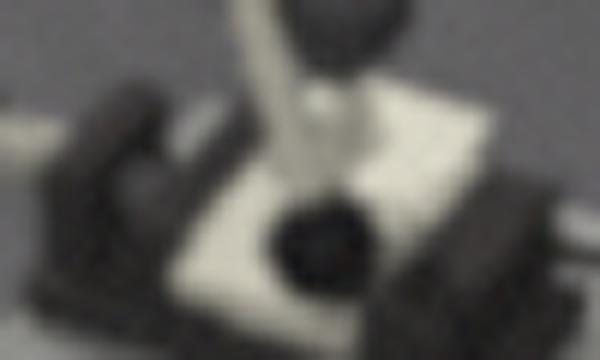

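{"fn": "servo_tool", "kwargs": {
  "targets": [1,0,-0.1,0,0.7,0,-0.1,0,0,0,0,0,0,0,0,0,0,0,0,0]
}}

```text
time_s: 16.3
eef_pos: [0.4486, -0.0399, 0.2763]
eef_rot: [0.651, 0.277, 0.65, -0.277]
wrist_force: [-0.8, 2.0, 2.9]
opening: 0.002
```

```bash
python3 fz.py 15 4 .39|tail -2
```

```text
16.55 [ 0.4486 -0.0398  0.2763] F [-1.42  1.29  3.16] sd [0.57 0.29 0.32] T [0.276 0.232 0.011] [0.027 0.021 0.023]
th (np.float64(0.3935004263093536), np.float64(0.10773607736396672), array([411.91784038, 332.74517475]))
```

{"fn": "servo_tool", "kwargs": {
  "targets": [1,0,-0.1,0,0.7,0,0,0,0,0,0,0,0,0,0,0,0,0,0,0]
}}

```text
time_s: 17.05
eef_pos: [0.4484, -0.0397, 0.2746]
eef_rot: [0.65, 0.277, 0.65, -0.277]
wrist_force: [-1.9, 2.1, 3.7]
opening: -0.003
```

```bash
python3 fz.py 16 4 .41|tail -2
```

```text
17.3 [ 0.4484 -0.0397  0.2746] F [-1.91  2.03  3.65] sd [0.74 0.32 0.34] T [0.364 0.268 0.026] [0.029 0.023 0.042]
th (np.float64(0.41407880054732), np.float64(0.297024087853398), array([409.1840445 , 329.56524988]))
```

{"fn": "servo_tool", "kwargs": {
  "targets": [1,0,0,0,0.7,0,0,0,0,0,0,0,0,0,0,0,0,0,0,0]
}}

```text
time_s: 17.8
eef_pos: [0.4484, -0.0397, 0.2729]
eef_rot: [0.651, 0.277, 0.65, -0.277]
wrist_force: [-2.3, 2.4, 5.9]
opening: -0.002
```

```bash
python3 fz.py 17 6 .43|tail -2
```

```text
18.15 [ 0.4484 -0.0397  0.2729] F [-2.09  2.97  4.82] sd [0.51 0.39 0.22] T [ 0.487  0.415 -0.002] [0.018 0.019 0.027]
th (np.float64(0.4322953276631279), np.float64(0.14291226357413048), array([406.17929424, 327.37389725]))
```

{"fn": "servo_tool", "kwargs": {
  "targets": [0.8,0,0,0,0.7,0,0,0,0,0,0,0,0,0,0,0,0,0,0,0]
}}

```text
time_s: 18.65
eef_pos: [0.4484, -0.0397, 0.2715]
eef_rot: [0.65, 0.277, 0.651, -0.277]
wrist_force: [-2.8, 3.0, 6.3]
opening: 0.001
```

```bash
python3 fz.py 18 6 .45|tail -2; python3 -c "
import cv2;im=cv2.imread('pics/side18.png');cv2.imwrite('pics/side18y.png',cv2.resize(im[125:235,230:350],None,fx=5,fy=5,interpolation=cv2.INTER_CUBIC))"
```

```text
19.0 [ 0.4484 -0.0397  0.2715] F [-3.01  3.05  5.17] sd [0.34 0.43 0.23] T [0.542 0.495 0.03 ] [0.021 0.022 0.025]
th (np.float64(0.4483334537185877), np.float64(0.13690742087893656), array([403.95759837, 324.98778833]))
```

View pics/side18y.png

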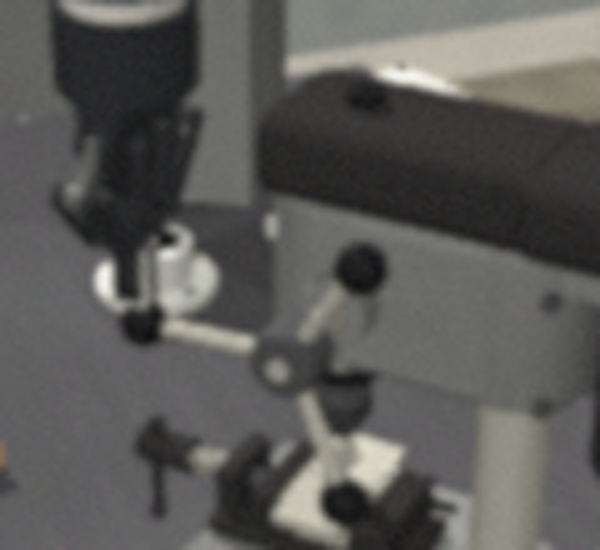

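```bash
python3 - <<'E'
from bench import workorder,telemetry
o=telemetry.get_obs(); print(o["time_s"],o["eef_pos"],o["wrist_force"]); print(workorder.hand_in())
E
```

```text
19.0 [ 0.44840645 -0.03965041  0.27152721] [-2.72391506  2.69078159  5.60447365]
the job is handed in; nothing more can be done
None
```

The job is handed in at 19.0 s. By my measurements the mark is under the drill, and the fingertip is still holding the feed wheel down so the point rests on the mark.

**Swing:** I pushed the vice at its screw end with the shut fingers in three short pushes. It started at about 0.41 rad. The last top-camera measurement of the screw head gave −0.004 rad, which puts the mark about 0.5 mm off. The side camera suggested −0.01 to −0.03 rad, or 1 to 3 mm. I took the top camera's finer measurement and did not correct further. The lower ball then hid the mark from the side camera, so I could not see the final contact itself.

**Feed:** I pushed the front ball down along its arc. The push stayed near 3.2 N, then rose from about 0.407 rad of wheel turn. I stopped at 0.448 rad, about 0.04 rad past first touch, with about 5.2 N down and 4 N sideways on the finger. That first-touch angle is judged from noisy force readings, so it is good to about ±0.01 rad.

**Disagreement:** In the camera picture the fingertip sat about 8 mm behind the TCP (the tool's reference point), not 25 mm ahead of it as stated. The first pushes therefore most likely bore on the top of the tommy bar instead of the round head. For the feed I used the camera and the measured force instead of the stated length.

I did not notice any of the other things on the bench move, but I took no separate picture to check them at the end.

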